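# Slide the drip tray between the tap's pillars

## Task

Push the steel drip tray along the bench and through between the two round brass feet of the bridge tap, until it sits square to the tap with its middle straight under the outlet, half its length on either side of the pipes, then take your hand away. Only push it: it stays flat on the bench, never picked up or tipped. Ease it through without ramming it or your hand against the tap, and leave the other things on the bench where they are.

Things in the scene. Friction and masses are not known exactly. Their poses are not given: they have to be found in the camera images.
- tray: Loose stainless steel drip tray with a slotted grille, about 0.6 kg (0.4 to 0.9): a plain closed block outside, 120 mm wide (its x), 170 mm long (its y) and 28 mm high, upright sides, upright corners rounded to 15 mm radius. Origin at the middle of its underside, z up. Both ends are alike, it slides on the bench with ordinary friction, and starts in front of the tap (on the tap's -y side), askew.
- tap: Fixed bridge tap of brass and copper. Origin on the bench midway between its two pillars; x runs from pillar to pillar, z up; the tray comes through along +y. Each pillar (at x = +-87.5 mm) stands on a round brass foot 50 mm in diameter, 36 mm high: 125 mm clear between the feet. Above, 22 mm pipes with 33 to 40 mm valve bodies (130 to 190 mm up); two levers hang 45 mm out on the +y side.
- tap_outlet (a point): Mouth of the tap's outlet, a 31 mm wide nozzle that points straight down, 169 mm above the bench, straight above the tap's origin. It hangs from the middle of the bridge pipe that joins the two pillars at 255 mm height (36 mm thick at its fittings).
- spray: Amber glass trigger spray bottle, 74 mm in diameter, 225 mm high, standing loose at the back of the bench. Origin at the middle of its underside.
- jug: Green plastic watering jug, empty, body 120 mm in diameter, 192 mm high, handle and spout reach about 145 mm from its axis along its y. Loose, beyond the tap. Origin at the middle of its underside.
- brush: Bamboo nail brush lying bristles down, 40 mm (x) by 95 mm (y), 49 mm high. Loose. Origin at the middle of its underside.
- soap: Bamboo dish with a pale bar of soap, 85 mm (x) by 125 mm (y), 32 mm high. Loose, between the robot and the tap. Origin at the middle of its underside.
- pots: Two nested terracotta pots, 105 mm in diameter, 109 mm high. Loose, at the back of the bench. Origin at the middle of their underside.
- scoop: Aluminium scoop lying on the bench, about 200 mm long (x, handle to -x), 74 mm wide, 47 mm high. Loose. Origin on the underside, near the back of its blade.
There are look-alikes about, which are no part of the job. Leave any orange look-alike of the tray alone.

How it is judged:
By the outcome, as a careful person would: the job done as asked, in the order asked, and still so for the second after the job is handed in, with the robot touching nothing.
It also fails if it takes over 72 s, if anything falls off the work surface, if the arm or the gripper's body presses on something with over 40 N, if the wrist force passes 120 N, or if a joint passes its speed limit or range.

## Robot

A 6-joint arm with a two-finger parallel gripper is mounted at the origin on the work surface. World frame = base frame: x ahead of the robot, y to its left, z up, the work surface at z = 0. Lengths are in m, angles in degrees, forces in N, time in s.
With the tool pointing down it reaches from about 0.25 to 0.725 m from the base axis. Payload 9.7 kg.
Tool frame: the origin (TCP) lies midway between the tips of the shut fingers; the grasp point (between the pads) lies 19 mm behind it (grip_point_offset is the distance from the TCP to the grasp point, in m); y points along the fingers, z is the direction in which the jaws open and shut, and the axes are right-handed (so a half turn about y gives the same grasp; the last joint's range is limited). The gripper opens to 85 mm and grips with 20 to 120 N. Pads are 22 mm wide; open, the fingers measure 114 mm over their backs; the gripper's body (76 mm by 85 mm) begins 54 mm behind the grasp point. The pads swing forward as they close: fully open they stand 13 mm farther back than shut.
Start: joints at [-76.146, 4.979, 10.078, 95.1, 0, 90], TCP at [0.132, -0.534, 0.196] pointing down, gripper open.
Joint ranges: [-179.16, 179.16], [-48.56, 103.87], [-65.8, 70.77], [-126.05, 130.52], [-82.76, 87.17], [-180, 180]. Speed limits (degrees/s): [127.2, 127.2, 147.25, 180, 180, 180].

## Interface

Orientations are given as [roll, pitch, yaw] about the fixed x, y, z axes, in that order (R = Rz(yaw) Ry(pitch) Rx(roll)).
In Python, from workcell import get_obs, camera, job_done, grip_point_offset gives the robot as it stands.
- The arm moves only by the tool move_arm, never from a script. Its argument "deltas" is a list that holds one entry, the list of rows, each a list of 4 numbers: the shift along the tool's x, y, z in m, then the turn about the tool's y in degrees. A call has 1 to 5 rows; each row is the pose to reach, as a shift and turn from the pose commanded when the call began, along the tool's axes at that moment; what a row does not reach only later rows make up. A row lasts 1/10 s, in which the tool goes at most 50 mm and 8.59 degrees, less where a joint would pass 70% of its speed; a pose out of reach is approached as far as the arm can. A call with a gripper value outside its range is refused whole. "claw" is the finger opening in m, from 0 to 0.0854, set as the call begins (left out, the last holds). The fingers move at their own pace and stop on an object; "newtons" is the grip in N (left out, the last holds). Time passes only in rows, so rows that repeat a pose let the fingers close. It gives the time, the measured TCP pose, the force and the opening at its end, in the units of the state.
- get_obs(): the state, without advancing time (a new reading comes with each control period).
- camera(name): name is "scene" or "side" or "wrist"; returns a dict with "color" (420x560x3 uint8, blue, green, red), "range_z" (420x560 float32, m along the optical axis (not along the pixel's ray), 0 where there is no reading), "fx", "fy", "cx", "cy" (pixels), "T" (4x4, takes a point from camera to world coordinates). Camera axes: x right, y down, z forward; pixel columns grow to the right and rows downward; lengths in m; the calibration is good to about 2 mm. The wrist camera is an equidistant fisheye: a pixel r from the principal point sees the ray r / f radians off the axis. A picture is of the moment at which its call begins.
- job_done(): hands the job in, once; it reports no verdict.
The state is a dict: "time": time; "q": joint angles; "qd": joint speeds; "joint_efforts": joint torques, N m; "ee_pos": TCP position; "tcp_rot": TCP orientation; "wrist_force": force on the tool from outside, world axes, zero at the start; "torque": the same for the moment, N m; "opening": finger opening in m.
Only numpy, scipy, OpenCV 4.12 (cv2) and the standard library are available. Lean on these libraries where they do the work, as an engineer would, in place of code of your own. Each camera call takes 0.05 s, during which the arm holds its last target. There are 200 camera calls.

## Working session

There is one attempt and no reset: what is moved stays moved. The work goes in short steps, Python scripts to look and compute and a tool call to move; the robot and the scene stay as the last step left them, time stands still between calls to the robot, and variables do not carry over. Pictures are saved under pics/ and viewed, about 8 in all and at most 12, crops included, and the job is handed in when it is done.

Besides the shell and the picture viewer there is one more tool, called after ">>>" in YAML: its name, and indented under it one key for each argument. move_arm: Moves the arm, as the interface text tells. Its arguments: {"type":"object","properties":{"deltas":{"type":"array"},"claw":{"type":"number"},"newtons":{"type":"number"}},"required":["deltas"]}

```bash
ls; mkdir -p pics
python3 - <<'E'
from workcell import *
import cv2,numpy as np
o=get_obs();print({k:np.round(v,3) for k,v in o.items()},grip_point_offset)
for n in("scene","side"):
    c=camera(n);cv2.imwrite(f"pics/{n}0.png",c["color"]);np.savez(f"{n}0.npz",**c);print(n,c["fx"],c["cx"],c["cy"],np.round(c["T"],3))
E
```

```text
pics
{'time': np.float64(0.0), 'q': array([-76.147,   5.011,  10.035,  95.1  ,   0.   ,  90.   ]), 'qd': array([ 0.06 ,  0.002,  0.106, -0.144,  0.071,  0.006]), 'joint_efforts': array([ 5.0000e-03, -5.2039e+01,  4.6480e+01,  1.6000e-02,  0.0000e+00,
       -0.0000e+00]), 'ee_pos': array([ 0.132, -0.534,  0.195]), 'tcp_rot': array([ -90.076,    0.   , -166.147]), 'wrist_force': array([-0.759,  0.082, -0.349]), 'torque': array([0.059, 0.041, 0.014]), 'opening': np.float64(0.085)} 0.0187
scene 477.96132635290013 282.73279256792387 216.99557598345976 [[-0.742  0.436 -0.51   1.182]
 [ 0.67   0.462 -0.58   0.749]
 [-0.017 -0.772 -0.635  0.933]
 [ 0.     0.     0.     1.   ]]
side 434.832172271132 279.56379607970945 210.70131084551676 [[-0.98  -0.13   0.153  0.33 ]
 [-0.2    0.651 -0.732  1.085]
 [-0.004 -0.748 -0.663  1.085]
 [ 0.     0.     0.     1.   ]]
```

View pics/scene0.png

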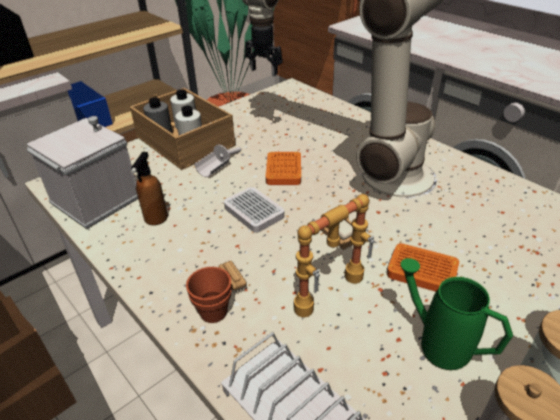

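View pics/side0.png

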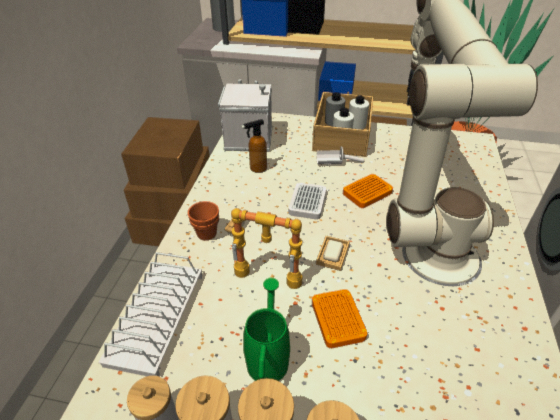

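The grey steel tray is at scene (253,209) / side (308,200). The look-alikes are orange, at scene (284,168) and (423,266), and I'll leave those. The tap's feet are at scene (303,303) and (354,271), or side (240,268) and (295,280).

```bash
cat > h.py <<'E'
from workcell import *
import cv2,numpy as np
def cloud(c):
    v,u=np.mgrid[0:420,0:560];z=np.asarray(c["range_z"],float)
    P=np.stack([(u-c["cx"])/c["fx"]*z,(v-c["cy"])/c["fy"]*z,z],-1)
    W=P@c["T"][:3,:3].T+c["T"][:3,3]; W[z<=0]=np.nan
    return W
def tray(c,cx,cy,r=.16):
    """rect fit on tray top face"""
    W=cloud(c);m=(abs(W[...,0]-cx)<r)&(abs(W[...,1]-cy)<r)&(W[...,2]>.018)&(W[...,2]<.036)
    b=c["color"].astype(int);m&=(b.max(-1)-b.min(-1)<45)
    n,l,s,_=cv2.connectedComponentsWithStats(m.astype(np.uint8));k=1+np.argmax(s[1:,4])
    p=W[l==k];(x,y),(w,h),a=cv2.minAreaRect(p[:,:2].astype(np.float32)*1000)
    if w>h:a+=90   # direction of short side -> a ; long axis a+90
    return x,y,w,h,a,np.median(p[:,2]),len(p)
E
python3 - <<'E'
from h import *
from scipy.optimize import least_squares
for n,px,feet,br in(("scene",(253,209),((303,303),(354,271)),None),("side",(308,200),((240,268),(295,280)),None)):
    c=dict(np.load(n+"0.npz"));W=cloud(c)
    p=W[px[1],px[0]];print(n,"tray px",p.round(3),np.round(tray(c,p[0],p[1]),3))
    print("bench z",np.nanmedian(W[...,2][(abs(W[...,2])<.015)]))
    for f in feet:
        q=W[f[1],f[0]]; 
        d=np.hypot(W[...,0]-q[0],W[...,1]-q[1])<.05
        s=W[d&(W[...,2]>.006)&(W[...,2]<.031)][:,:2]
        r=least_squares(lambda v:np.hypot(*(s-v).T)-.025,q[:2]-.02*np.array([c["T"][0,3]-q[0],c["T"][1,3]-q[1]])/1.0,loss="soft_l1",f_scale=.002)
        s2=W[(np.hypot(*(np.moveaxis(W[...,:2],-1,0)-r.x[:,None,None]))<.018)&(W[...,2]>.06)&(W[...,2]<.12)][:,:2]
        r2=least_squares(lambda v:np.hypot(*(s2-v).T)-.011,r.x,loss="soft_l1",f_scale=.002)
        print("foot",q.round(3),r.x.round(4),len(s),r.cost,"pipe",r2.x.round(4),len(s2))
# top-down colour map
M=np.full((600,800,3),40,np.uint8)
for n in("side","scene"):
    c=dict(np.load(n+"0.npz"));W=cloud(c);k=(W[...,2]>.006)&(W[...,2]<.3)
    P=W[k];i=((.9-P[:,0])*600).astype(int);j=((.75-P[:,1])*600).astype(int)
    o=np.argsort(P[:,2]);g=(i>=0)&(i<600)&(j>=0)&(j<800);o=o[g[o]]
    M[i[o],j[o]]=c["color"][k][o]
for a in np.arange(0,.9,.1):
    cv2.putText(M,f"{a:.1f}",(0,int((.9-a)*600)),0,.4,(255,255,255));
for a in np.arange(-.5,.7,.1):
    cv2.putText(M,f"{a:.1f}",(int((.75-a)*600),595),0,.4,(255,255,255))
cv2.imwrite("pics/top.png",M)
E
```

```text
scene tray px [ 0.498 -0.167  0.03 ] [ 4.84102e+02 -1.83197e+02  1.77186e+02  1.23500e+02  1.78961e+02
  2.80000e-02  1.46000e+03]
bench z 0.001565653147002688
foot [0.651 0.211 0.044] [0.6393 0.1991] 131 8.86127858247057e-05 pipe [0.6396 0.1995] 181
foot [0.48  0.222 0.041] [0.4649 0.2107] 126 0.00024198677451370008 pipe [0.4649 0.2107] 160
side tray px [ 0.482 -0.174  0.019] [ 4.85442e+02 -1.81845e+02  1.80464e+02  1.21466e+02  1.78581e+02
  2.50000e-02  9.19000e+02]
bench z -0.0008408528175298802
foot [0.639 0.222 0.04 ] [0.6413 0.2024] 85 0.00012217923693149307 pipe [0.6412 0.2025] 97
foot [0.46  0.235 0.04 ] [0.4671 0.2134] 79 6.939048275747321e-05 pipe [0.466  0.2131] 61
```

View pics/top.png

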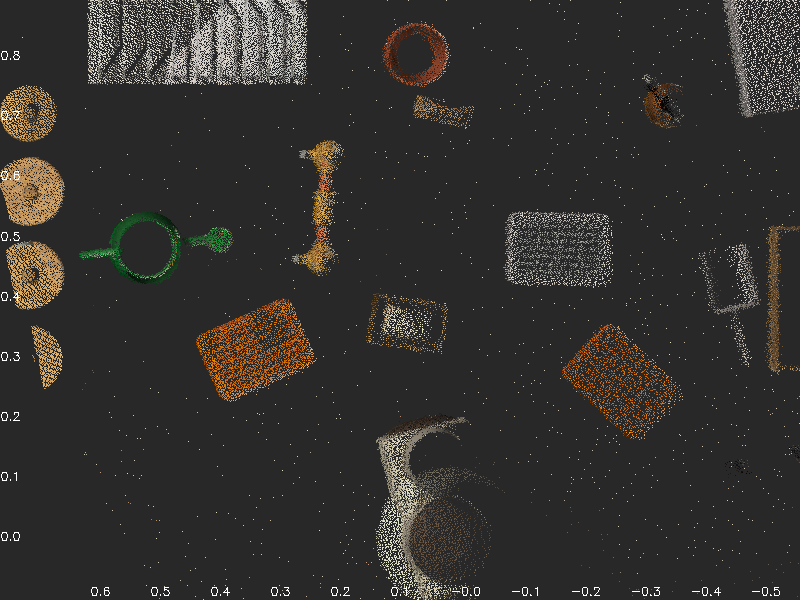

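Tap frame in world: origin about (0.553, 0.206), yaw −3.7°. The pillar spacing measures 175 mm, as given. The tray is at (0.485, −0.182), yaw about −1°, so it sits 43 mm to the −x side of the tap's axis. My plan is to push its long side sideways onto the axis first, then push its end straight through with two spread fingers.

>>> move_arm:
  deltas:
    - [[-0.33, 0, -0.283, 17.6], [-0.33, 0, -0.283, 17.6], [-0.33, 0, -0.283, 17.6], [-0.33, 0, -0.283, 17.6], [-0.33, 0, -0.283, 17.6]]
  claw: 0.085

```text
time: 0.6
ee_pos: [0.2757, -0.3315, 0.196]
tcp_rot: [-90.0, -0.0, 176.2]
wrist_force: [1.7, -0.6, 1.3]
opening: 0.0849
```

>>> move_arm:
  deltas:
    - [[-0.025, 0, -0.04, 0], [-0.05, 0, -0.08, 0], [-0.075, 0, -0.12, 0], [-0.097, 0.02, -0.157, 0], [-0.097, 0.06, -0.157, 0]]

```text
time: 1.1
ee_pos: [0.3856, -0.1799, 0.1375]
tcp_rot: [-90.0, 0.3, 176.6]
wrist_force: [-0.3, -0.7, -0.3]
opening: 0.0849
```

>>> move_arm:
  deltas:
    - [[0, 0.04, 0, 0], [0, 0.08, 0, 0], [0, 0.105, 0, 0], [0, 0.12, 0, 0], [0, 0.122, 0, 0]]

```text
time: 1.6
ee_pos: [0.3807, -0.1822, 0.012]
tcp_rot: [-90.1, -0.2, 176.3]
wrist_force: [-0.4, 0.2, 0.6]
opening: 0.0851
```

```bash
cat >> h.py <<'E'
from scipy.optimize import minimize
O=np.array([.5528,.2064]);TH=np.deg2rad(-3.7)
def fit(c,g):
    """fit 120x170 r15 rounded rect (x,y,yaw) to tray top points; g=(x,y) guess"""
    W=cloud(c);b=c["color"].astype(int)
    m=(np.hypot(W[...,0]-g[0],W[...,1]-g[1])<.14)&(W[...,2]>.021)&(W[...,2]<.036)&(b.max(-1)-b.min(-1)<45)
    n,l,s,_=cv2.connectedComponentsWithStats(m.astype(np.uint8));k=1+np.argmax(s[1:,4])
    e=(l==k).astype(np.uint8);f=cv2.findContours(e,0,1)[0];f=max(f,key=cv2.contourArea)[:,0]
    p=W[f[:,1],f[:,0],:2]
    def sd(v):
        ca,sa=np.cos(v[2]),np.sin(v[2]);q=(p-v[:2])@np.array([[ca,-sa],[sa,ca]])
        d=abs(q)-np.array([.045,.07]);return np.hypot(*np.maximum(d,0).T)+np.minimum(d.max(1),0)-.015-v[3]
    from scipy.optimize import least_squares
    r=least_squares(sd,[*g,-.04,0],loss="soft_l1",f_scale=.002,x_scale=[.01,.01,.05,.01])
    x=r.x;d=x[:2]-O;t=np.array([[np.cos(TH),np.sin(TH)],[-np.sin(TH),np.cos(TH)]])@d
    return dict(xy=x[:2].round(4),yaw=np.rad2deg(x[2]).round(2),grow=x[3].round(4),tapx=t[0].round(4),tapy=t[1].round(4),dyaw=np.rad2deg(x[2]-TH).round(2),n=len(p))
def look(g,tag,names=("scene","side")):
    for n in names:
        c=camera(n);cv2.imwrite(f"pics/{n}_{tag}.png",c["color"]);np.savez(f"{n}_{tag}.npz",**c);print(n,fit(c,g))
    o=get_obs();print(o["time"],o["ee_pos"].round(4),o["tcp_rot"].round(2),o["wrist_force"].round(1))
E
python3 - <<'E'
from h import *
for n in("scene","side"):print(fit(dict(np.load(n+"0.npz")),(.485,-.182)))
look((.485,-.182),"1")
cv2.imwrite("pics/w1.png",camera("wrist")["color"])
E
```

```text
{'xy': array([ 0.4842, -0.1833]), 'yaw': np.float64(-1.31), 'grow': np.float64(-0.0007), 'tapx': np.float64(-0.0433), 'tapy': np.float64(-0.3933), 'dyaw': np.float64(2.39), 'n': 132}
{'xy': array([ 0.4852, -0.1798]), 'yaw': np.float64(-1.18), 'grow': np.float64(-0.0012), 'tapx': np.float64(-0.0426), 'tapy': np.float64(-0.3897), 'dyaw': np.float64(2.52), 'n': 113}
scene {'xy': array([ 0.4844, -0.1829]), 'yaw': np.float64(-1.86), 'grow': np.float64(-0.0006), 'tapx': np.float64(-0.0432), 'tapy': np.float64(-0.3929), 'dyaw': np.float64(1.84), 'n': 136}
side {'xy': array([ 0.4853, -0.1797]), 'yaw': np.float64(-0.93), 'grow': np.float64(-0.0015), 'tapx': np.float64(-0.0424), 'tapy': np.float64(-0.3897), 'dyaw': np.float64(2.77), 'n': 113}
1.7 [ 0.382  -0.1829  0.0143] [-9.0010e+01 -3.0000e-02  1.7625e+02] [ 0.4 -0.4  0.6]
```

View pics/w1.png

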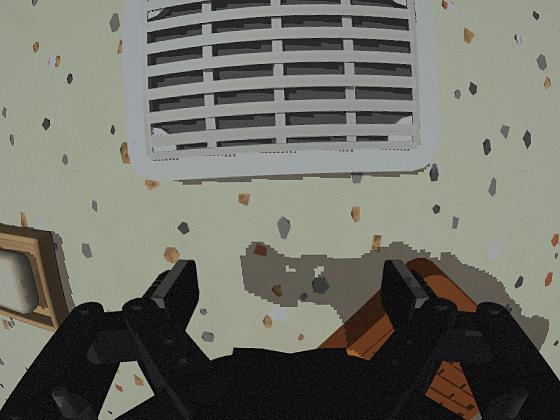

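The wrist view shows the steel tray squarely ahead (pixels 130–435, centre about 283), with the fingers at (175,285) and (405,285) clear of it. The orange look-alike is behind the gripper. Next is the sideways push.

>>> move_arm:
  deltas:
    - [[-0.01, 0, 0, 0], [-0.018, 0, 0, 0], [-0.022, 0, 0, 0], [-0.025, 0, 0, 0], [-0.028, 0, 0, 0]]

```text
time: 2.25
ee_pos: [0.4104, -0.1847, 0.0142]
tcp_rot: [-90.0, -0.0, 176.3]
wrist_force: [-0.1, -0.4, 0.7]
opening: 0.085
```

>>> move_arm:
  deltas:
    - [[-0.003, 0, 0, 0], [-0.007, 0, 0, 0], [-0.011, 0, 0, 0], [-0.015, 0, 0, 0], [-0.019, 0, 0, 0]]

```text
time: 2.75
ee_pos: [0.4294, -0.186, 0.0142]
tcp_rot: [-90.0, 0.0, 176.3]
wrist_force: [-0.6, 0.6, 0.9]
opening: 0.0847
```

>>> move_arm:
  deltas:
    - [[-0.004, 0, 0, 0], [-0.008, 0, 0, 0], [-0.012, 0, 0, 0], [-0.015, 0, 0, 0], [-0.017, 0, 0, 0]]

```text
time: 3.25
ee_pos: [0.4463, -0.1871, 0.0142]
tcp_rot: [-90.0, -0.0, 176.3]
wrist_force: [-0.5, -0.5, 0.3]
opening: 0.0852
```

```bash
python3 -c "
from h import *
look((.52,-.182),'2')"
```

```text
scene {'xy': array([ 0.4847, -0.1833]), 'yaw': np.float64(-1.34), 'grow': np.float64(-0.0011), 'tapx': np.float64(-0.0428), 'tapy': np.float64(-0.3933), 'dyaw': np.float64(2.36), 'n': 139}
side {'xy': array([ 0.487, -0.178]), 'yaw': np.float64(-0.41), 'grow': np.float64(-0.0032), 'tapx': np.float64(-0.0409), 'tapy': np.float64(-0.3878), 'dyaw': np.float64(3.29), 'n': 137}
3.35 [ 0.4462 -0.1871  0.0141] [-9.0000e+01 -1.0000e-02  1.7626e+02] [0.1 0.5 0.1]
```

```bash
python3 -c "
from h import *
w=camera('wrist');cv2.imwrite('pics/w2.png',w['color'])
im=cv2.imread('pics/scene_2.png')[150:270,200:360];im=cv2.resize(im,None,fx=3.5,fy=3.5,interpolation=3)
cv2.imwrite('pics/c2.png',np.vstack([im,cv2.resize(w['color'][150:,:],(560,270))[:180]]) if 0 else im)"
```

```text
(no output)
```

View pics/w2.png

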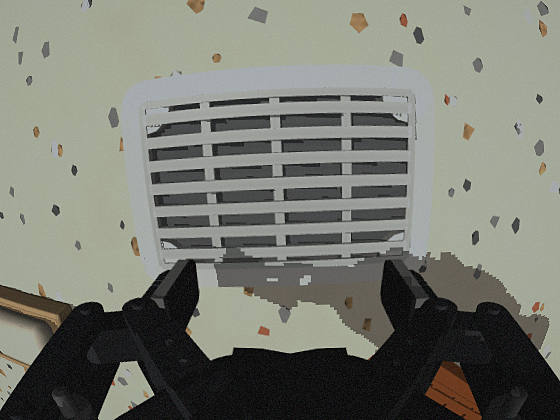

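The tips of the open fingers stand 13 mm back, at about z = 27 mm, so they slid just over the rim without touching (force about 0, tray unmoved). I'll back off, go lower and push again.

>>> move_arm:
  deltas:
    - [[0, -0.006, 0, 0], [0.015, -0.006, 0, 0], [0.035, -0.006, 0, 0], [0.043, 0, 0, 0], [0.043, 0.006, 0, 0]]

```text
time: 3.9
ee_pos: [0.4029, -0.1844, 0.0083]
tcp_rot: [-90.0, 0.1, 176.2]
wrist_force: [-0.4, -0.9, 0.3]
opening: 0.0852
```

>>> move_arm:
  deltas:
    - [[0, 0.004, 0, 0], [0, 0.007, 0, 0], [-0.008, 0.007, 0, 0], [-0.014, 0.007, 0, 0], [-0.018, 0.007, 0, 0]]

```text
time: 4.4
ee_pos: [0.4222, -0.1856, 0.0013]
tcp_rot: [-90.0, 0.0, 176.3]
wrist_force: [0.4, 0.1, 0.8]
opening: 0.085
```

>>> move_arm:
  deltas:
    - [[-0.003, 0, 0, 0], [-0.006, 0, 0, 0], [-0.009, 0, 0, 0], [-0.012, 0, 0, 0], [-0.015, 0, 0, 0]]

```text
time: 4.9
ee_pos: [0.4363, -0.1865, 0.0013]
tcp_rot: [-90.0, 0.0, 176.3]
wrist_force: [1.1, 0.2, 0.3]
opening: 0.0849
```

```bash
python3 -c "
from h import *
look((.49,-.182),'3')"
```

```text
scene {'xy': array([ 0.4844, -0.1836]), 'yaw': np.float64(-1.21), 'grow': np.float64(-0.0008), 'tapx': np.float64(-0.0431), 'tapy': np.float64(-0.3936), 'dyaw': np.float64(2.49), 'n': 137}
side {'xy': array([ 0.4872, -0.178 ]), 'yaw': np.float64(-0.45), 'grow': np.float64(-0.0028), 'tapx': np.float64(-0.0406), 'tapy': np.float64(-0.3878), 'dyaw': np.float64(3.25), 'n': 137}
5.0 [ 0.4364 -0.1865  0.0012] [-9.0000e+01  1.0000e-02  1.7626e+02] [ 0.7 -0.6  0. ]
```

```bash
python3 -c "
from h import *
w=camera('wrist')['color'];a=cv2.imread('pics/scene_3.png')[140:260,200:340];b=cv2.imread('pics/side_3.png')[150:260,260:390]
r=lambda i:cv2.resize(i,(390,290),interpolation=3)
cv2.imwrite('pics/c3.png',np.vstack([np.hstack([r(a),r(b)]),np.hstack([r(w),r(w[200:340,130:440])])]))
c=dict(np.load('scene_3.npz'));W=cloud(c)
p=W[(W[...,2]<.09)&(W[...,2]>.004)&(W[...,0]>.38)&(W[...,0]<.5)&(W[...,1]>-.3)&(W[...,1]<-.1)&(c['color'].max(-1)<60)]
for z in np.arange(.005,.09,.01):
  q=p[abs(p[:,2]-z)<.005];print(z.round(3),len(q),q.min(0).round(3) if len(q) else '',q.max(0).round(3) if len(q) else '')
"
```

```text
0.005 0  
0.015 0  
0.025 0  
0.035 0  
0.045 1 [ 0.426 -0.233  0.05 ] [ 0.426 -0.233  0.05 ]
0.055 13 [ 0.422 -0.235  0.052] [ 0.445 -0.134  0.058]
0.065 26 [ 0.423 -0.235  0.061] [ 0.445 -0.13   0.07 ]
0.075 31 [ 0.421 -0.233  0.07 ] [ 0.448 -0.129  0.08 ]
0.085 29 [ 0.425 -0.237  0.08 ] [ 0.451 -0.132  0.089]
```

View pics/c3.png

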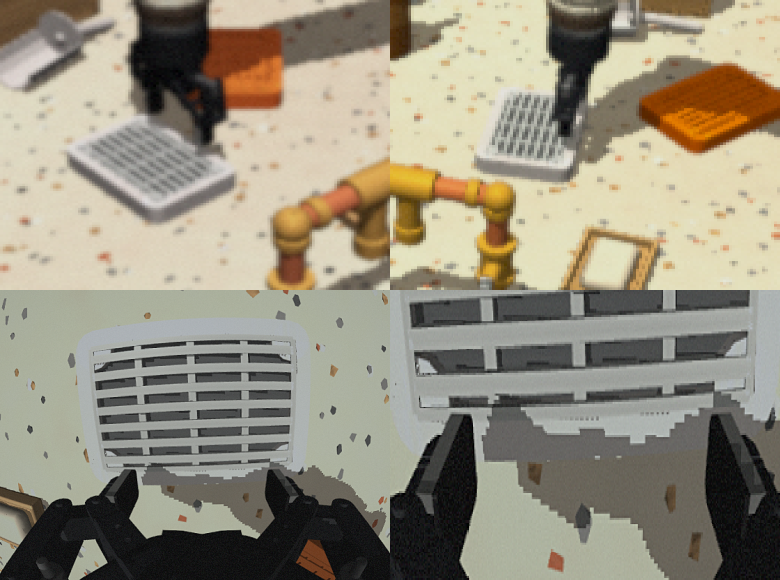

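```bash
cat >> h.py <<'E'
def wcloud(c):
    v,u=np.mgrid[0:420,0:560];a=(u-c["cx"])/c["fx"];b=(v-c["cy"])/c["fy"];t=np.hypot(a,b)+1e-9
    z=np.asarray(c["range_z"],float);s=np.tan(np.minimum(t,1.5))/t
    W=np.stack([a*s*z,b*s*z,z],-1)@c["T"][:3,:3].T+c["T"][:3,3];W[z<=0]=np.nan;return W
E
python3 -c "
from h import *
c=camera('wrist');W=wcloud(c);print(get_obs()['ee_pos'],c['T'].round(3))
d=c['color'].max(-1)<70
for nm,cols in(('L',(130,200)),('R',(380,445))):
  for r in range(236,330,8):
    P=W[r,cols[0]:cols[1]];k=d[r,cols[0]:cols[1]]&(P[:,2]>-.01);P=P[k]
    if len(P):print(nm,r,len(P),np.median(P,0).round(3),'lowest',P[np.argmin(P[:,2])].round(3))
for r in range(236,300,6):print(r,W[r,283].round(4),W[r,240].round(4),W[r,330].round(4))
"
```

```text
[ 0.4360271  -0.18644136  0.00120093] [[-0.066 -0.96  -0.273  0.506]
 [-0.998  0.063  0.017 -0.191]
 [ 0.001  0.274 -0.962  0.178]
 [ 0.     0.     0.     1.   ]]
L 236 28 [ 0.45  -0.131  0.021] lowest [ 0.45  -0.136  0.02 ]
L 252 11 [ 0.441 -0.128  0.021] lowest [ 0.441 -0.129  0.02 ]
L 260 15 [ 0.45  -0.143  0.053] lowest [ 0.45  -0.145  0.052]
L 268 22 [ 0.45  -0.144  0.061] lowest [ 0.445 -0.144  0.05 ]
L 276 37 [ 0.448 -0.143  0.064] lowest [ 0.44  -0.144  0.049]
L 284 43 [ 0.447 -0.144  0.069] lowest [ 0.437 -0.144  0.051]
L 292 53 [ 0.447 -0.144  0.076] lowest [ 0.433 -0.144  0.05 ]
L 300 59 [ 0.449 -0.144  0.085] lowest [ 0.43  -0.144  0.054]
L 308 65 [ 0.447 -0.144  0.087] lowest [ 0.429 -0.144  0.059]
L 316 61 [ 0.451 -0.144  0.098] lowest [ 0.429 -0.143  0.065]
L 324 57 [ 0.452 -0.146  0.104] lowest [ 0.429 -0.143  0.071]
R 244 3 [ 0.44  -0.238  0.024] lowest [ 0.439 -0.238  0.023]
R 260 18 [ 0.445 -0.232  0.054] lowest [ 0.415 -0.277  0.   ]
R 268 23 [ 0.444 -0.231  0.061] lowest [ 0.427 -0.236  0.026]
R 276 38 [ 0.442 -0.231  0.064] lowest [ 0.404 -0.271 -0.   ]
R 284 47
[... 562 characters left out ...]
4448 -0.1622  0.0281] [ 0.4384 -0.2082  0.0201]
254 [ 0.4394 -0.1835  0.0263] [ 0.4407 -0.1614  0.0263] [ 0.4381 -0.2074  0.0272]
260 [ 0.4367 -0.1833  0.0277] [ 0.4378 -0.1612  0.0273] [ 0.4343 -0.2074  0.0262]
266 [ 0.4327 -0.183   0.0264] [ 0.4343 -0.1608  0.0271] [ 0.4312 -0.2073  0.027 ]
272 [ 0.4293 -0.1827  0.0265] [ 0.4307 -0.1603  0.0269] [ 0.4278 -0.2072  0.0271]
278 [ 0.4257 -0.1825  0.0265] [ 0.4273 -0.1599  0.0271] [ 0.424  -0.2072  0.0268]
284 [ 0.4071 -0.1806 -0.0009] [ 0.4095 -0.1539  0.001 ] [ 0.4047 -0.2101 -0.0011]
290 [ 0.4027 -0.1803 -0.0008] [ 0.404 -0.153 -0.001] [ 0.4001 -0.2101 -0.0014]
296 [ 0.3993 -0.1801  0.0008] [ 0.3996 -0.1524 -0.0009] [ 0.3965 -0.2099 -0.    ]
```

>>> move_arm:
  deltas:
    - [[0.01, 0, 0, 0], [0.025, 0, 0, 0], [0.035, 0, 0, 0], [0.04, 0, 0, 0], [0.04, 0, 0, 0]]

```text
time: 5.6
ee_pos: [0.3957, -0.1839, 0.0014]
tcp_rot: [-90.0, 0.0, 176.2]
wrist_force: [0.4, 0.2, 0.9]
opening: 0.0849
```

```bash
python3 -c "
from h import *
o=get_obs();print(o['ee_pos'],o['q'].round(2))
out=[]
for n,(a,b,s) in dict(scene=(270,190,60),side=(325,185,60)).items():
  c=camera(n);np.savez(n+'_4.npz',**c);im=c['color'].copy();Ti=np.linalg.inv(c['T'])
  im=cv2.resize(im,None,fx=6,fy=6,interpolation=cv2.INTER_CUBIC)
  for y,dy in((-.1395,0),(-.2265,0)):
   for z,col in((.014,(0,0,255)),(.05,(0,255,0))):
    p=Ti@[o['ee_pos'][0],y-.002,z,1];u=c['fx']*p[0]/p[2]+c['cx'];v=c['fy']*p[1]/p[2]+c['cy']
    cv2.circle(im,(int(6*u+3),int(6*v+3)),4,col,-1)
    if y>-.2 and z==.05:uu,vv=int(6*u),int(6*v)
  out.append(im[vv-220:vv+220,uu-195:uu+195])
cv2.imwrite('pics/c4.png',np.hstack(out))
W=wcloud(camera('wrist'));p=W[(abs(W[...,0]-o['ee_pos'][0])<.02)&(W[...,2]<.12)&(abs(W[...,1]+.184)<.06)]
print(np.histogram(p[:,2],np.arange(-.005,.12,.01)))
"
```

```text
[ 0.39570559 -0.18391861  0.00144942] [-24.93  -9.96 -25.92  74.01   0.   158.84]
(array([12165,     0,     0,     0,     0,   353,  1120,  1388,  1250,
        1089,  3765,  3006]), array([-0.005,  0.005,  0.015,  0.025,  0.035,  0.045,  0.055,  0.065,
        0.075,  0.085,  0.095,  0.105,  0.115]))
```

View pics/c4.png

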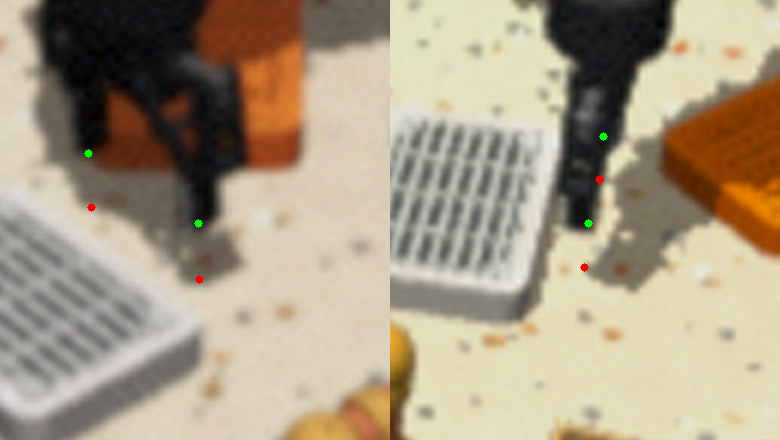

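Both cameras agree with the wrist depth: the open fingertips are at z ≈ 0.050 (green dots), not at the nominal 0.014 (red dots). The stated TCP is therefore about 36 mm off in height here. I'll trust the pictures and go down carefully in small steps, watching the force.

>>> move_arm:
  deltas:
    - [[0, 0.005, 0, 0], [0, 0.01, 0, 0], [0, 0.014, 0, 0], [0, 0.017, 0, 0], [0, 0.018, 0, 0]]

```text
time: 6.25
ee_pos: [0.3959, -0.1837, -0.0174]
tcp_rot: [-90.0, -0.0, 176.3]
wrist_force: [0.8, -0.1, 0.5]
opening: 0.0852
```

```bash
cat >> h.py <<'E'
def tips():
    o=get_obs();W=wcloud(camera('wrist'));e=o['ee_pos'];p=W[(np.hypot(W[...,0]-e[0],W[...,1]-e[1])<.065)&(W[...,2]>.006)&(W[...,2]<.15)]
    print('tips',np.histogram(p[:,2],np.arange(0,.09,.006))[0],np.percentile(p[:,2],.5),'ee',e.round(4),o['wrist_force'].round(1))
E
python3 -c "
from h import *
tips()"
```

```text
tips [    0     0     0  3097 13214   347   619   738   815   894   673   650
  1014  3072] 0.019690314097587584 ee [ 0.3959 -0.1837 -0.0174] [ 0.8 -0.1  0.5]
```

>>> move_arm:
  deltas:
    - [[0, 0.005, 0, 0], [0, 0.01, 0, 0], [0, 0.014, 0, 0], [0, 0.017, 0, 0], [0, 0.019, 0, 0]]

```text
time: 6.8
ee_pos: [0.396, -0.1838, -0.0362]
tcp_rot: [-90.0, -0.0, 176.3]
wrist_force: [0.3, -1.2, 0.6]
opening: 0.0848
```

>>> move_arm:
  deltas:
    - [[-0.006, 0, 0, 0], [-0.011, 0, 0, 0], [-0.014, 0, 0, 0], [-0.018, 0, 0, 0], [-0.022, 0, 0, 0]]

```text
time: 7.3
ee_pos: [0.418, -0.185, -0.0358]
tcp_rot: [-90.0, -0.1, 176.3]
wrist_force: [-3.8, 2.1, 2.6]
opening: 0.0845
```

>>> move_arm:
  deltas:
    - [[-0.004, 0, 0, 0], [-0.008, 0, 0, 0], [-0.012, 0, 0, 0], [-0.016, 0, 0, 0], [-0.02, 0, 0, 0]]

```text
time: 7.8
ee_pos: [0.4384, -0.1866, -0.0359]
tcp_rot: [-90.0, -0.0, 176.2]
wrist_force: [-3.1, 0.6, 0.6]
opening: 0.085
```

```bash
python3 -c "
from h import *
look((.49,-.182),'5')"
```

```text
scene {'xy': array([ 0.5088, -0.1873]), 'yaw': np.float64(-3.99), 'grow': np.float64(0.0), 'tapx': np.float64(-0.0185), 'tapy': np.float64(-0.3957), 'dyaw': np.float64(-0.29), 'n': 162}
side {'xy': array([ 0.5131, -0.1823]), 'yaw': np.float64(-1.38), 'grow': np.float64(-0.0022), 'tapx': np.float64(-0.0145), 'tapy': np.float64(-0.3904), 'dyaw': np.float64(2.32), 'n': 119}
7.9 [ 0.4389 -0.1867 -0.0358] [-8.9990e+01  5.0000e-02  1.7626e+02] [ 0.1 -0.3  0.2]
```

>>> move_arm:
  deltas:
    - [[-0.004, 0, 0, 0], [-0.008, 0, 0, 0], [-0.012, 0, 0, 0], [-0.015, 0, 0, 0], [-0.017, 0, 0, 0]]

```text
time: 8.4
ee_pos: [0.4553, -0.1877, -0.0358]
tcp_rot: [-90.0, -0.0, 176.3]
wrist_force: [-4.4, 0.8, 2.7]
opening: 0.0853
```

>>> move_arm:
  deltas:
    - [[0.01, 0, 0, 0], [0.03, 0, 0, 0], [0.05, -0.01, 0, 0], [0.05, -0.06, 0, 0], [0.05, -0.11, 0, 0]]

```text
time: 8.9
ee_pos: [0.4032, -0.1838, 0.0745]
tcp_rot: [-90.1, -0.1, 176.2]
wrist_force: [2.0, -0.5, 0.6]
opening: 0.0849
```

```bash
python3 -c "
from h import *
look((.52,-.182),'6')"
```

```text
scene {'xy': array([ 0.5272, -0.1885]), 'yaw': np.float64(-3.49), 'grow': np.float64(-0.0009), 'tapx': np.float64(-0.0001), 'tapy': np.float64(-0.3957), 'dyaw': np.float64(0.21), 'n': 134}
side {'xy': array([ 0.5281, -0.1842]), 'yaw': np.float64(-3.61), 'grow': np.float64(-0.0012), 'tapx': np.float64(0.0006), 'tapy': np.float64(-0.3914), 'dyaw': np.float64(0.09), 'n': 109}
9.0 [ 0.4078 -0.1858  0.0809] [-89.8    0.57 176.25] [ 0.2 -0.7 -0.6]
```

The tray is now within about 0.6 mm of the tap's axis and 0.2° of square in both cameras. Next I go round to its −y end with the fingers spread 60 mm across it.

>>> move_arm:
  deltas:
    - [[-0.025, 0, 0.023, -8.5], [-0.05, 0, 0.046, -17], [-0.075, 0, 0.07, -25.5], [-0.1, 0, 0.095, -34], [-0.122, 0, 0.115, -42]]
  claw: 0.06

```text
time: 9.5
ee_pos: [0.5201, -0.3085, 0.0739]
tcp_rot: [-90.0, 0.0, -141.4]
wrist_force: [-0.3, 0.8, 0.2]
opening: 0.0599
```

>>> move_arm:
  deltas:
    - [[0, 0, 0, -8.5], [0, 0, 0, -17], [0, 0, 0, -25.5], [0, 0, 0, -34], [0, 0, 0, -42]]

```text
time: 10.0
ee_pos: [0.5192, -0.3071, 0.074]
tcp_rot: [-90.0, 0.0, -99.4]
wrist_force: [0.7, -0.7, -0.8]
opening: 0.0598
```

>>> move_arm:
  deltas:
    - [[0, 0, 0, -5.9], [0, 0, 0, -5.9], [0, 0, 0, -5.9]]

```text
time: 10.3
ee_pos: [0.5192, -0.3071, 0.0742]
tcp_rot: [-90.0, 0.0, -94.0]
wrist_force: [1.3, 0.2, -0.5]
opening: 0.0605
```

```bash
python3 -c "
from h import *
tips();o=get_obs();print(o['tcp_rot'],o['q'].round(1))
e=o['ee_pos'][:2]-O;R=np.array([[np.cos(TH),np.sin(TH)],[-np.sin(TH),np.cos(TH)]]);print('tap frame tcp',(R@e).round(4))
look((.527,-.187),'7')"
```

```text
tips [   0    0    0  821 4088    0    0    0    0    0    0    0    0    0] 0.019422156527551578 ee [ 0.5192 -0.3071  0.0742] [ 1.3  0.2 -0.5]
[-8.99880979e+01  7.53352267e-04 -9.40136700e+01] [-30.6  11.6   3.9  82.4   0.   63.4]
tap frame tcp [-4.000e-04 -5.146e-01]
scene {'xy': array([ 0.5272, -0.1883]), 'yaw': np.float64(-3.92), 'grow': np.float64(-0.0008), 'tapx': np.float64(-0.0001), 'tapy': np.float64(-0.3955), 'dyaw': np.float64(-0.22), 'n': 137}
side {'xy': array([ 0.528 , -0.1841]), 'yaw': np.float64(-3.7), 'grow': np.float64(-0.0013), 'tapx': np.float64(0.0004), 'tapy': np.float64(-0.3913), 'dyaw': np.float64(-0.0), 'n': 111}
10.45 [ 0.5193 -0.3071  0.0742] [-89.99   0.   -93.96] [-0.   0.7 -1. ]
```

>>> move_arm:
  deltas:
    - [[0, 0.035, 0, 0], [0, 0.07, 0, 0], [0, 0.09, 0, 0], [0, 0.1, 0, 0], [0, 0.104, 0, 0]]

```text
time: 10.95
ee_pos: [0.519, -0.307, -0.0305]
tcp_rot: [-90.1, 0.0, -93.9]
wrist_force: [0.7, 0.4, 0.5]
opening: 0.06
```

```bash
python3 -c "
from h import *
tips();print(get_obs()['tcp_rot'])
W=wcloud(camera('wrist'));c=camera('scene')
Wd=cloud(c);k=(abs(Wd[...,0]-.519)<.06)&(abs(Wd[...,1]+.307)<.03)&(Wd[...,2]>.004)&(Wd[...,2]<.06)&(c['color'].max(-1)<70);print(k.sum(),Wd[k].min(0),Wd[k].max(0))"
```

```text
tips [    0    84   404  3182 13824   700   723   840   514  1504  4688  2192
  2690  4820] 0.015916491540518808 ee [ 0.519  -0.307  -0.0305] [0.7 0.4 0.5]
[-9.00241282e+01  1.37550019e-02 -9.38747223e+01]
121 [ 0.46788783 -0.32248715  0.01211061] [ 0.56752036 -0.28946935  0.05979223]
```

>>> move_arm:
  deltas:
    - [[-0.008, 0, 0, -0.2], [-0.014, 0, 0, -0.2], [-0.018, 0, 0, -0.2], [-0.022, 0, 0, -0.2], [-0.026, 0, 0, -0.2]]

```text
time: 11.6
ee_pos: [0.5214, -0.2813, -0.0294]
tcp_rot: [-90.0, -0.1, -93.6]
wrist_force: [-0.5, -3.7, 1.1]
opening: 0.0599
```

>>> move_arm:
  deltas:
    - [[-0.005, 0, 0, 0], [-0.012, 0, 0, 0], [-0.02, 0, 0, 0], [-0.028, 0, 0, 0], [-0.036, 0, 0, 0]]

```text
time: 12.1
ee_pos: [0.5236, -0.2448, -0.0295]
tcp_rot: [-90.0, -0.0, -93.6]
wrist_force: [-0.2, -4.7, 3.1]
opening: 0.0599
```

>>> move_arm:
  deltas:
    - [[-0.008, 0, 0, 0], [-0.016, 0, 0, 0], [-0.024, 0, 0, 0], [-0.032, 0, 0, 0], [-0.04, 0, 0, 0]]

```text
time: 12.6
ee_pos: [0.526, -0.2047, -0.0298]
tcp_rot: [-90.0, 0.0, -93.6]
wrist_force: [-0.3, -4.7, 3.1]
opening: 0.0605
```

```bash
cat >> h.py <<'E'
def tcp():
    o=get_obs();R=np.array([[np.cos(TH),np.sin(TH)],[-np.sin(TH),np.cos(TH)]]);print('tap frame tcp',(R@(o['ee_pos'][:2]-O)).round(4),o['tcp_rot'].round(2),o['wrist_force'].round(1))
E
python3 -c "
from h import *
look((.532,-.11),'8');tcp()"
```

```text
scene {'xy': array([ 0.532 , -0.1108]), 'yaw': np.float64(-4.04), 'grow': np.float64(0.0001), 'tapx': np.float64(-0.0003), 'tapy': np.float64(-0.3179), 'dyaw': np.float64(-0.34), 'n': 163}
side {'xy': array([ 0.529, -0.124]), 'yaw': np.float64(-5.67), 'grow': np.float64(-0.0109), 'tapx': np.float64(-0.0024), 'tapy': np.float64(-0.3312), 'dyaw': np.float64(-1.97), 'n': 137}
12.7 [ 0.5257 -0.2036 -0.0302] [-9.005e+01  9.000e-02 -9.357e+01] [ 0.3  0.1 -0.4]
tap frame tcp [-0.0006 -0.4109] [-9.005e+01  9.000e-02 -9.357e+01] [ 0.3  0.1 -0.4]
```

>>> move_arm:
  deltas:
    - [[-0.008, 0, 0, 0], [-0.016, 0, 0, 0], [-0.024, 0, 0, 0], [-0.032, 0, 0, 0], [-0.04, 0, 0, 0]]

```text
time: 13.2
ee_pos: [0.5284, -0.1646, -0.03]
tcp_rot: [-90.0, 0.0, -93.6]
wrist_force: [-0.6, -2.3, -0.4]
opening: 0.06
```

>>> move_arm:
  deltas:
    - [[-0.008, 0, 0, 0], [-0.016, 0, 0, 0], [-0.024, 0, 0, 0], [-0.032, 0, 0, 0], [-0.04, 0, 0, 0]]

```text
time: 13.7
ee_pos: [0.5311, -0.1249, -0.0298]
tcp_rot: [-90.0, 0.0, -93.6]
wrist_force: [-0.3, -1.9, -1.9]
opening: 0.0597
```

>>> move_arm:
  deltas:
    - [[-0.008, 0, 0, 0], [-0.016, 0, 0, 0], [-0.024, 0, 0, 0], [-0.032, 0, 0, 0], [-0.04, 0, 0, 0]]

```text
time: 14.2
ee_pos: [0.5336, -0.0849, -0.0298]
tcp_rot: [-90.0, 0.0, -93.6]
wrist_force: [-0.6, -1.8, -1.0]
opening: 0.0599
```

>>> move_arm:
  deltas:
    - [[-0.008, 0, 0, 0], [-0.016, 0, 0, 0], [-0.024, 0, 0, 0], [-0.032, 0, 0, 0], [-0.036, 0, 0, 0]]

```text
time: 14.7
ee_pos: [0.5359, -0.0489, -0.0298]
tcp_rot: [-90.0, 0.0, -93.6]
wrist_force: [-1.0, -2.3, -1.7]
opening: 0.0599
```

```bash
python3 -c "
from h import *
look((.543,.05),'9');tcp()
c=camera('wrist');cv2.imwrite('pics/w9.png',c['color'])
for n in('scene','side'):
  w=dict(np.load(n+'_9.npz'));a=cloud(w)
"
```

```text
scene {'xy': array([0.5484, 0.0331]), 'yaw': np.float64(-4.99), 'grow': np.float64(-0.0078), 'tapx': np.float64(0.0068), 'tapy': np.float64(-0.1732), 'dyaw': np.float64(-1.29), 'n': 156}
side {'xy': array([0.5486, 0.0673]), 'yaw': np.float64(-2.08), 'grow': np.float64(-0.018), 'tapx': np.float64(0.0048), 'tapy': np.float64(-0.1391), 'dyaw': np.float64(1.62), 'n': 121}
14.8 [ 0.536  -0.0489 -0.0296] [-8.999e+01  4.000e-02 -9.360e+01] [ 1.1 -0.4 -0.6]
tap frame tcp [-2.000e-04 -2.558e-01] [-8.999e+01  4.000e-02 -9.360e+01] [ 1.1 -0.4 -0.6]
```

View pics/w9.png

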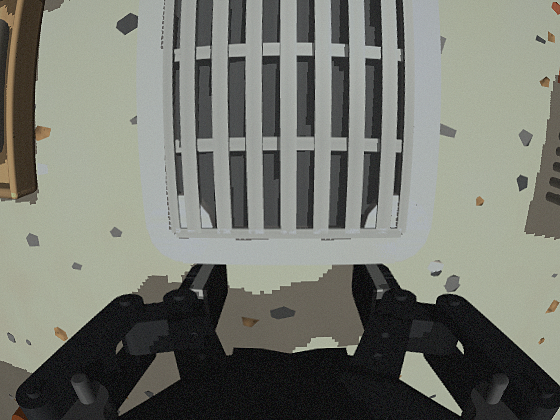

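The wrist view shows the tray end flush on both fingers (rows 262–268). The fixed cameras are partly hidden now, so I'll measure the tray's long sides by slices.

```bash
cat >> h.py <<'E'
R2=np.array([[np.cos(TH),np.sin(TH)],[-np.sin(TH),np.cos(TH)]])
OC=dict(scene=np.array([.5521,.2049]),side=np.array([.5536,.2078]),wrist=O)
def slices(n,c,lo,hi,st=.02):
    """x extents (tap frame of that camera) of tray top per y slice"""
    W=wcloud(c) if n=="wrist" else cloud(c);b=c["color"].astype(int)
    k=(W[...,2]>.022)&(W[...,2]<.034)&(b.max(-1)-b.min(-1)<45)&(b.max(-1)>90);P=(W[k][:,:2]-OC[n])@R2.T
    P=P[abs(P[:,0])<.075]
    for y in np.arange(lo,hi,st):
        q=P[abs(P[:,1]-y)<st/2,0]
        if len(q)>8:print(n,y.round(3),len(q),(np.sort(q)[[1,-2]]*1000).round(1))
E
python3 -c "
from h import *
for n in('scene','side'):slices(n,dict(np.load(n+'_9.npz')),-.25,-.06)
slices('wrist',camera('wrist'),-.25,-.06)"
```

```text
scene -0.25 45 [-50.3  45.4]
scene -0.23 195 [-61.5  58.8]
scene -0.21 190 [-59.6  61.2]
scene -0.19 188 [-52.6  60.5]
scene -0.17 180 [-39.5  61. ]
scene -0.15 147 [-57.4  59.7]
scene -0.13 136 [-60.5  61.1]
scene -0.11 122 [-60.2  60.2]
scene -0.09 118 [-59.3  61.1]
scene -0.07 47 [-49.8  56.1]
side -0.21 32 [-58.9  45.7]
side -0.19 71 [-29.3  45.3]
side -0.17 54 [-28.9  36.9]
side -0.15 56 [-27.8  26.7]
side -0.13 67 [-36.7  55.4]
side -0.11 95 [-41.5  59.1]
side -0.09 115 [-46.1  57.7]
side -0.07 71 [-51.   54.4]
wrist -0.25 2385 [-54.7  53.8]
wrist -0.23 11220 [-60.7  59.9]
wrist -0.21 9171 [-60.9  60.1]
wrist -0.19 10906 [-60.9  60.1]
wrist -0.17 10088 [-60.8  59.9]
wrist -0.15 9520 [-61.  60.]
wrist -0.13 961 [-60.7  59.7]
```

Centred within 0.4 mm and straight (wrist ±0.1°, scene agrees). Now easing it in between the feet, watching the sideways force.

>>> move_arm:
  deltas:
    - [[-0.006, 0, 0, 0], [-0.012, 0, 0, 0], [-0.018, 0, 0, 0], [-0.024, 0, 0, 0], [-0.03, 0, 0, 0]]

```text
time: 15.4
ee_pos: [0.5379, -0.0193, -0.0296]
tcp_rot: [-90.0, -0.0, -93.6]
wrist_force: [0.3, -3.8, 2.6]
opening: 0.0601
```

>>> move_arm:
  deltas:
    - [[-0.005, 0, 0, 0], [-0.01, 0, 0, 0], [-0.015, 0, 0, 0], [-0.02, 0, 0, 0], [-0.025, 0, 0, 0]]

```text
time: 15.9
ee_pos: [0.5395, 0.0055, -0.0296]
tcp_rot: [-90.0, -0.0, -93.7]
wrist_force: [0.7, -5.1, 3.0]
opening: 0.06
```

>>> move_arm:
  deltas:
    - [[-0.005, 0, 0, 0], [-0.01, 0, 0, 0], [-0.015, 0, 0, 0], [-0.02, 0, 0, 0], [-0.025, 0, 0, 0]]

```text
time: 16.4
ee_pos: [0.541, 0.0305, -0.0298]
tcp_rot: [-90.0, -0.0, -93.6]
wrist_force: [0.5, -5.0, 3.4]
opening: 0.0599
```

```bash
python3 -c "
from h import *
tcp();c=camera('wrist');slices('wrist',c,-.18,-.02);s=camera('scene');slices('scene',s,-.18,.04)
b=camera('side')['color']
cv2.imwrite('pics/c10.png',np.hstack([cv2.resize(i,(400,400),interpolation=3) for i in(s['color'][170:330,260:420],b[180:310,210:340])]))"
```

```text
tap frame tcp [-0.0005 -0.1763] [-90.    -0.   -93.65] [ 0.5 -5.   3.4]
wrist -0.16 8953 [-60.2  59.5]
wrist -0.14 9608 [-60.9  59.7]
wrist -0.12 10804 [-60.8  59.8]
wrist -0.1 9331 [-60.9  59.6]
wrist -0.08 10184 [-61.   59.8]
wrist -0.06 5022 [-61.   59.7]
scene -0.16 124 [-34.5  58.4]
scene -0.14 140 [-59.5  60.6]
scene -0.12 128 [-60.3  59.9]
scene -0.1 104 [-60.1  60.6]
scene -0.08 86 [-60.8  59.5]
scene -0.06 79 [-60.6  58.9]
scene -0.04 148 [-60.7  38.7]
scene -0.02 201 [-65.9  53.5]
scene -0.0 252 [-64.1  58. ]
```

View pics/c10.png

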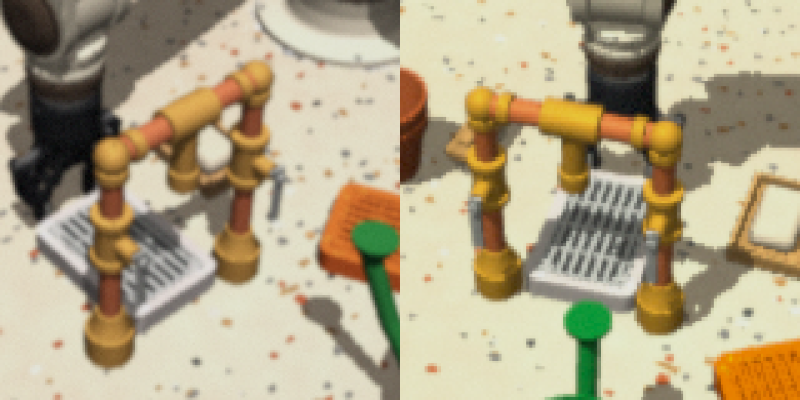

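The tray's nose is between the feet (scene 110,340 and 237,262) with clearance on both sides, and the force is a steady 5 N of friction. Continuing.

>>> move_arm:
  deltas:
    - [[-0.005, 0, 0, 0], [-0.01, 0, 0, 0], [-0.015, 0, 0, 0], [-0.02, 0, 0, 0], [-0.025, 0, 0, 0]]

```text
time: 17.05
ee_pos: [0.5424, 0.0556, -0.03]
tcp_rot: [-90.0, 0.0, -93.6]
wrist_force: [0.1, -1.1, -2.0]
opening: 0.06
```

>>> move_arm:
  deltas:
    - [[-0.005, 0, 0, 0], [-0.01, 0, 0, 0], [-0.015, 0, 0, 0], [-0.02, 0, 0, 0], [-0.025, 0, 0, 0]]

```text
time: 17.55
ee_pos: [0.5441, 0.0805, -0.0298]
tcp_rot: [-90.0, 0.0, -93.6]
wrist_force: [-0.0, -2.2, -1.3]
opening: 0.0604
```

>>> move_arm:
  deltas:
    - [[-0.005, 0, 0, 0], [-0.01, 0, 0, 0], [-0.015, 0, 0, 0], [-0.018, 0, 0, 0], [-0.02, 0, 0, 0]]

```text
time: 18.05
ee_pos: [0.5455, 0.1003, -0.0297]
tcp_rot: [-90.0, -0.0, -93.6]
wrist_force: [0.6, -3.2, -0.9]
opening: 0.06
```

```bash
cat >> h.py <<'E'
def ends(n,c):
    W=wcloud(c) if n=="wrist" else cloud(c);b=c["color"].astype(int)
    k=(W[...,2]>.022)&(W[...,2]<.034)&(b.max(-1)-b.min(-1)<45)&(b.max(-1)>90);P=(W[k][:,:2]-OC[n])@R2.T
    for x in np.arange(-.04,.041,.016):
        q=np.sort(P[(abs(P[:,0]-x)<.008)&(abs(P[:,1])<.12),1])
        if len(q)>8:print(n,"x",x.round(3),len(q),"y ends",(q[[1,-2]]*1000).round(1))
E
python3 -c "
from h import *
tcp()
for n in('wrist','scene','side'):
  c=camera(n);slices(n,c,-.08,.081,.04);ends(n,c)"
```

```text
tap frame tcp [-0.0005 -0.1063] [-90.    -0.   -93.64] [ 0.6 -3.2 -0.9]
wrist -0.08 18386 [-60.8  60. ]
wrist -0.04 20485 [-61.1  60.2]
wrist 0.0 15932 [-67.7  60.3]
wrist x -0.04 7403 y ends [-99.1  13.2]
wrist x -0.024 5772 y ends [-116.9   10.7]
wrist x -0.008 7734 y ends [-95.9   9.8]
wrist x 0.008 7386 y ends [-96.    9.9]
wrist x 0.024 5721 y ends [-117.6   10.8]
wrist x 0.04 7529 y ends [-99.6  13.4]
scene -0.08 186 [-60.2  60.4]
scene -0.04 282 [-61.1  57.5]
scene 0.0 501 [-64.8  60.5]
scene 0.04 557 [-60.7  60.3]
scene 0.08 283 [-56.3  59.5]
scene x -0.04 281 y ends [-93.1  76.2]
scene x -0.024 247 y ends [-90.3  76.5]
scene x -0.008 214 y ends [-84.2  77.1]
scene x 0.008 237 y ends [-53.   75.8]
scene x 0.024 187 y ends [-50.3  76.3]
scene x 0.04 213 y ends [-95.4  75.7]
side -0.08 207 [-53.6  58. ]
side -0.04 264 [-60.1  58.6]
side 0.0 281 [-60.5  58.9]
side 0.04 204 [-60.5  59.1]
side 0.08 132 [-59.3  57.1]
side x -0.04 117 y ends [-93.4  73.1]
side x -0.024 90 y ends [-94.2  74.6]
side x -0.008 130 y ends [-95.6  76.1]
side x 0.008 154 y ends [-92.4  77.7]
side x 0.024 139 y ends [-93.7  78.4]
side x 0.04 177 y ends [-93.9  77.7]
```

The tray's ends are at about −94.5 and +76 mm, so 9 mm remain.

>>> move_arm:
  deltas:
    - [[-0.003, 0, 0, 0], [-0.006, 0, 0, 0], [-0.008, 0, 0, 0], [-0.009, 0, 0, 0], [-0.009, 0, 0, 0]]

```text
time: 18.7
ee_pos: [0.5462, 0.1091, -0.0296]
tcp_rot: [-90.0, 0.0, -93.6]
wrist_force: [-0.0, -2.6, 1.9]
opening: 0.0597
```

>>> move_arm:
  deltas:
    - [[0.004, 0, 0, 0], [0.012, 0, 0, 0], [0.03, 0, 0, 0], [0.06, 0, 0, 0], [0.1, 0, 0, 0]]

```text
time: 19.2
ee_pos: [0.5394, 0.0088, -0.0299]
tcp_rot: [-90.0, 0.0, -93.5]
wrist_force: [-0.2, -0.5, 0.7]
opening: 0.0598
```

```bash
python3 -c "
from h import *
tcp();im=[]
for n in('scene','side'):
  c=camera(n);slices(n,c,-.08,.081,.04);ends(n,c);print(fit(c,(.5528,.2064)));im.append(c['color'])
cv2.imwrite('pics/c11.png',np.hstack([cv2.resize(i,(400,400),interpolation=3) for i in(im[0][190:330,270:410],im[1][180:310,210:340])]))"
```

```text
tap frame tcp [-0.0006 -0.1981] [-9.000e+01  4.000e-02 -9.353e+01] [-0.2 -0.5  0.7]
scene -0.08 149 [-59.6  58.4]
scene -0.04 290 [-60.5  57.1]
scene 0.0 501 [-66.8  60.5]
scene 0.04 563 [-61.6  61.1]
scene 0.08 409 [-59.7  60.8]
scene x -0.04 303 y ends [-84.8  85.2]
scene x -0.024 254 y ends [-85.2  85.6]
scene x -0.008 240 y ends [-80.9  84.1]
scene x 0.008 251 y ends [-53.4  84.6]
scene x 0.024 205 y ends [-49.9  85. ]
scene x 0.04 222 y ends [-82.6  83.9]
{'xy': array([0.5444, 0.2126]), 'yaw': np.float64(-15.52), 'grow': np.float64(-0.0059), 'tapx': np.float64(-0.0088), 'tapy': np.float64(0.0056), 'dyaw': np.float64(-11.82), 'n': 212}
side -0.08 179 [-54.1  58.2]
side -0.04 262 [-59.1  59.3]
side 0.0 283 [-60.7  59. ]
side 0.04 198 [-60.3  59.5]
side 0.08 186 [-59.4  58.7]
side x -0.04 119 y ends [-85.4  80.4]
side x -0.024 91 y ends [-85.2  83.9]
side x -0.008 133 y ends [-84.2  85.7]
side x 0.008 161 y ends [-85.6  83.2]
side x 0.024 142 y ends [-87.1  85.1]
side x 0.04 174 y ends [-84.5  86.7]
{'xy': array([0.5547, 0.2055]), 'yaw': np.float64(-3.65), 'grow': np.float64(-0.0031), 'tapx': np.float64(0.0019), 'tapy': np.float64(-0.0008), 'dyaw': np.float64(0.05), 'n': 192}
```

View pics/c11.png

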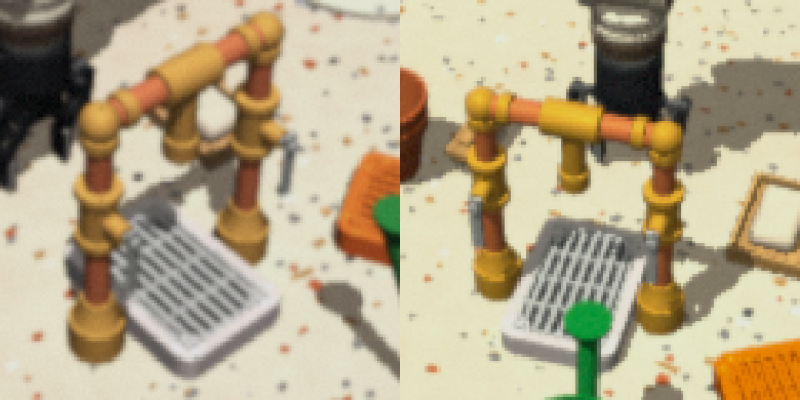

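Both cameras put the ends at ±85 mm and the sides at ±60 mm. The tray is square between the feet and the hand is clear. I'll raise the hand and hand in.

>>> move_arm:
  deltas:
    - [[0.01, -0.04, 0, 0], [0.02, -0.08, 0, 0], [0.02, -0.12, 0, 0], [0.02, -0.15, 0, 0], [0.02, -0.15, 0, 0]]

```text
time: 19.8
ee_pos: [0.5404, -0.0109, 0.125]
tcp_rot: [-89.6, 0.0, -93.7]
wrist_force: [-0.0, -0.4, -0.4]
opening: 0.06
```

>>> move_arm:
  deltas:
    - [[0, 0, 0, 0], [0, 0, 0, 0], [0, 0, 0, 0]]

```text
time: 20.1
ee_pos: [0.5377, -0.0107, 0.1188]
tcp_rot: [-90.1, -0.0, -93.6]
wrist_force: [0.2, 1.0, -0.2]
opening: 0.0599
```

```bash
python3 -c "
from h import *
tcp();c=camera('side');ends('side',c)
W0=cloud(dict(np.load('side0.npz')));W=cloud(c)
for nm,u,v in(('spray',258,155),('pots',205,220),('soap',334,250),('jug',267,345),('orange',338,317),('orange2',368,190)):print(nm,W0[v,u].round(3),W[v,u].round(3))
print(job_done())"
```

```text
tap frame tcp [-0.0011 -0.2176] [-90.13  -0.   -93.64] [ 0.2  1.  -0.2]
side x -0.04 116 y ends [-84.7  80.3]
side x -0.024 87 y ends [-85.6  84. ]
side x -0.008 131 y ends [-83.1  85.1]
side x 0.008 160 y ends [-84.   85.2]
side x 0.024 141 y ends [-85.8  84.9]
side x 0.04 174 y ends [-84.6  84.7]
spray [ 0.712 -0.327  0.092] [ 0.713 -0.332  0.088]
pots [0.787 0.101 0.109] [0.788 0.099 0.107]
soap [0.357 0.074 0.027] [0.356 0.077 0.03 ]
jug [0.472 0.554 0.182] [0.472 0.554 0.182]
orange [0.317 0.333 0.025] [0.317 0.332 0.023]
orange2 [ 0.262 -0.267  0.029] [ 0.262 -0.271  0.025]
the job is handed in; nothing more can be done
None
```

The steel tray now sits between the tap's feet, square to it and centred under the outlet. I handed the job in at about 20 s with the hand raised clear. I pushed the tray's long side onto the tap's axis first. Then I pushed its end straight through with two spread fingers, with the wrist force about 6 N at most.

**Position:** both cameras put the tray's ends at about ±85 mm from the pipes, its sides at ±60 mm, and its angle within about 0.3°.

**Other objects:** spot checks on the spray, pots, soap, jug and both orange trays matched their starting positions within depth noise. I did not measure the brush or scoop afterwards, but the arm stayed clear of them.

**Checks that disagreed:**
- **Fingertip height:** the open fingertips were about 36 mm higher than the stated tool point implies. My first two side pushes passed over the rim without touching the tray. I corrected the height from the pictures.
- **Tray outline fit:** once the arm or tap partly hid the tray, the fit went wrong; for example, the last scene-camera fit read 12° askew. I relied on the measured sides and ends instead, which agreed in both cameras.

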